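# Put the burner caps back on the right burners

## Task

After washing, three of the gas hob's burner caps went back on the wrong burners: swap them round so that the small cap sits on the small burner, the medium one on the medium burner and the large one on the large burner, each flat in its seat. One medium burner already has its right cap: leave that cap alone. All the burners are taken, so you will need the bare steel in the middle of the hob to park a cap; set the enamelled caps down, do not drop them.

Things in the scene. Friction and masses are not known exactly. Their poses are not given: they have to be found in the camera images.
- cap_small_mid (a point): Small burner cap, loose: black enamelled disc 46 mm across, 10 mm thick, upright sides, with a boss (20 mm across, 3 mm high) under its middle; 40-85 g. Point: centre of the disc, 8 mm above the boss's foot, 5 mm below the top face. Starts on the large burner, whose flat crown stands out 11 mm around it, 5 mm below this point: keep fingertips above that.
- cap_medium_mid (a point): Medium burner cap, loose: black enamelled disc 58 mm across, 10 mm thick, upright sides, with a boss (20 mm across, 3 mm high) under its middle; 60-130 g. Point: centre of the disc, 8 mm above the boss's foot, 5 mm below the top face. Starts on the small burner.
- cap_large_mid (a point): Large burner cap, loose: black enamelled disc 70 mm across, 10 mm thick, upright sides, with a boss (20 mm across, 3 mm high) under its middle; 90-180 g. Point: centre of the disc, 8 mm above the boss's foot, 5 mm below the top face. Starts on the medium burner.
- cap_done_mid (a point): The other medium burner cap, loose: black enamelled disc 58 mm across, 10 mm thick, upright sides, with a boss (20 mm across, 3 mm high) under its middle; 90 g. Point: centre of the disc, 8 mm above the boss's foot, 5 mm below the top face. Starts on a medium burner, where it belongs: leave it.
- burner_small: Small burner, fixed in the hob: aluminium dish 96 mm across with black rim, slotted crown 44 mm across, 24 mm high. A recess in the crown's top (36 mm across, 5 deep) takes a cap's boss with 8 mm play. Origin: burner axis, on the hob's steel top, z up; a seated cap's centre is 29 mm above it. Wants the small cap.
- burner_medium: Medium burner, fixed in the hob: aluminium dish 116 mm across with black rim, slotted crown 56 mm across, 24 mm high. A recess in the crown's top (36 mm across, 5 deep) takes a cap's boss with 8 mm play. Origin: burner axis, on the hob's steel top, z up; a seated cap's centre is 29 mm above it. The medium burner that starts with the large cap on; wants the medium cap.
- burner_large: Large burner, fixed in the hob: aluminium dish 138 mm across with black rim, slotted crown 68 mm across, 24 mm high. A recess in the crown's top (36 mm across, 5 deep) takes a cap's boss with 8 mm play. Origin: burner axis, on the hob's steel top, z up; a seated cap's centre is 29 mm above it. Wants the large cap.
- burner_done: The other medium burner, fixed in the hob: aluminium dish 116 mm across with black rim, slotted crown 56 mm across, 24 mm high. A recess in the crown's top (36 mm across, 5 deep) takes a cap's boss with 8 mm play. Origin: burner axis, on the hob's steel top, z up; a seated cap's centre is 29 mm above it. Already has its right cap.
- hob: Steel hob top, fixed, 580 x 500 mm. Origin: on the worktop, amid the four burners, which stand 105 mm before and behind it and 135 mm to either side; x away from the robot. The steel, 8 mm above the origin, is bare within 90 mm of it: a cap set there stands on its boss, centre 8 mm above the steel. Knobs in front stand 27 mm high; clutter on the outer parts is under 50 mm high.
There are look-alikes about, which are no part of the job. Leave any turquoise look-alike of the part that bears cap_large_mid alone. What is shaped like the part that bears cap_done_mid but purple is not meant.

How it is judged:
By the outcome, as a careful person would: the job done as asked, in the order asked, and still so for the second after the job is handed in, with the robot touching nothing.
It also fails if it takes over 96 s, if anything falls off the work surface, if the arm or the gripper's body presses on something with over 40 N, if the wrist force passes 120 N, or if a joint passes its speed limit or range.

## Robot

A 7-joint arm with a two-finger parallel gripper is mounted at the origin on the work surface. World frame = base frame: x ahead of the robot, y to its left, z up, the work surface at z = 0. Lengths are in m, angles in rad, forces in N, time in s.
With the tool pointing down it reaches from about 0.425 to 0.875 m from the base axis. Payload 8.4 kg.
Tool frame: the origin (TCP) lies at the very end of the fingers, on their centre line; the grasp point (between the pads) lies 19 mm behind it (manip.hold_point_z is the distance from the TCP to the grasp point, in m); z points along the fingers, y is the line along which they close (so a half turn about z gives the same grasp; the last joint's range is limited). The gripper opens to 85 mm and grips with 20 to 120 N. Pads are 22 mm wide; open, the fingers measure 114 mm over their backs; the gripper's body (76 mm by 85 mm) begins 54 mm behind the grasp point. The pads swing forward as they close: fully open they stand 13 mm farther back than shut.
Start: joints at [1.156, 0.333, 0.04, 1.465, -0.013, 1.343, -0.059], TCP at [0.202, -0.618, 0.231] pointing down, gripper open.
Joint ranges: [-2.58, 2.58], [-0.38, 2.09], [-1.3, 1.39], [0.25, 2.4], [-1.5, 4.64], [0.08, 2.09], [-2.65, 2.65]. Speed limits (rad/s): [2.22, 2.22, 2.79, 2.79, 3.14, 3.14, 3.14].

## Interface

Orientations are given as a 3x3 rotation matrix whose columns are the frame's x, y, z axes.
In Python, from workcell import manip gives the robot as it stands. The module is installed in compiled form; this text tells all that it offers.
- The arm moves only by the tool carry_out, never from a script. Its argument "series" is a list of rows, each a list of 3 entries, a list of its own where there are three numbers: the turn, a rotation vector about the world's x, y, z in rad, then the shift along the world's x, y, z in m, then the opening, from 0 (shut) to 1 (fully open). In form: [[[wx, wy, wz], [x, y, z], jaw], ...]. A call has 1 to 8 rows; each row shifts and turns the commanded pose from where the row before left it; what a row does not reach is not made up. A row lasts 1/12 s, in which the tool goes at most 41.7 mm and 7.16 degrees, less where a joint would pass 70% of its speed; a pose out of reach is approached as far as the arm can. A call is refused whole if a number of a shift passes 0.0417 or a number of a turn 0.125, either way. A call with a gripper value outside its range is refused whole. The fingers move at their own pace and stop on an object; the grip force is fixed at half the most. Time passes only in rows, so rows that do not move let the fingers close. It gives the time, the measured TCP pose, the force, the opening and the grip force at its end, in the units of the state.
- manip.read_state(): the state, without advancing time (a new reading comes with each control period).
- manip.camera(name): name is "side" or "top" or "wrist"; returns (picture, depth): 480x640x3 uint8, red, green, blue; 480x640 float32, m along the optical axis (not along the pixel's ray), 0 where there is no reading.
- manip.camera_params(name): a dict with "fovy" (degrees; the focal length in pixels is half the picture's height over the tangent of half this angle, whatever the lens; pixels are square), "cx", "cy" (the principal point, pixels), "k1" (the pictures are not rectified: a ray, as slopes to the right and down, at radius r is drawn at 1 + k1 r^2 times it, then the intrinsics apply), "R" (3x3) and "t" (3): a world point X has camera coordinates R X + t. Camera axes: x right, y down, z forward; pixel columns grow to the right and rows downward; lengths in m; the calibration is good to about 2 mm. A picture is of the moment at which its call begins: read the wrist's pose just before it. camera_params takes no time and is no camera call; for the wrist camera it gives the pose at the moment of the call.
- manip.hand_in(): hands the job in; it is judged then, once.
Trained networks look in the newest picture that a camera, given by its name, has taken for a name from the list of things; names that differ only in an ending like _2 or _b are one class to them, and where a whole thing is asked for, a point or a joint stands for the part that bears it (a point fixed in the world has none). Each returns a list of dicts, best first, with "score" (0 to 1); they miss things now and then, are a little off and sometimes report something else, mostly with a low value. They report only what shows in the picture. A call takes as long as a camera call. They do not tell look-alikes from the thing itself.
- manip.recognise(thing, camera): "xy" ([column, row] as shares, 0 to 1, of the picture: columns of its width, rows of its height, amid what is visible of it).
- manip.masks_of(thing, camera): "pixels" (480x640 bool, what is visible of it) and "xy" ([column, row] as shares, 0 to 1, of the picture: columns of its width, rows of its height, amid what is visible of it).
- manip.landmark_of(thing, camera): "xy" ([column, row] as shares, 0 to 1, of the picture: columns of its width, rows of its height: a listed point, or the origin of a listed thing).
The state is a dict: "t": time; "joints": joint angles; "qvel": joint speeds; "effort": joint torques, N m; "tcp_pos": TCP position; "tool_rot": TCP orientation; "force": force on the tool from outside, world axes, zero at the start; "torque": the same for the moment, N m; "grip_width": opening from 0.0 (shut) to 1.0 (fully open); "gripper_force": force on a finger pad.
Only numpy, scipy, OpenCV 4.12 (cv2) and the standard library are available. Lean on these libraries where they do the work, as an engineer would, in place of code of your own. Each camera call takes 0.05 s, during which the arm holds its last target. There are 200 camera calls.

## Working session

There is one attempt and no reset: what is moved stays moved. The work goes in short steps, Python scripts to look and compute and a tool call to move; the robot and the scene stay as the last step left them, time stands still between calls to the robot, and variables do not carry over. Pictures are saved under pics/ and viewed, at most 14 in all, crops included, and the job is handed in when it is done.

Besides the shell and the picture viewer there is one more tool, called after "Request:" by a JSON object that holds its "fn" and its "kwargs", one argument or row to a line. carry_out: Moves the arm, as the interface text tells. Its arguments: {"type":"object","properties":{"series":{"type":"array"}},"required":["series"]}

```bash
mkdir -p pics; cat > h.py <<'E'
import numpy as np, cv2
from workcell import manip
def ray(name,px,P=None):
    P=P or manip.camera_params(name); f=240/np.tan(np.radians(P['fovy'])/2)
    d=np.array([(px[0]-P['cx'])/f,(px[1]-P['cy'])/f]); u=d.copy()
    for _ in range(20): u=d/(1+P['k1']*(u@u))
    R=np.array(P['R']);t=np.array(P['t'])
    return -R.T@t, R.T@np.array([u[0],u[1],1])
def atz(name,px,z,P=None):
    o,d=ray(name,px,P); return o+d*(z-o[2])/d[2]
def atdepth(name,px,D,P=None):
    o,d=ray(name,px,P); return o+d*D
def save(name,fn):
    p,D=manip.camera(name); cv2.imwrite('pics/'+fn,p[:,:,::-1]); return p,D
E
python3 - <<'E'
from h import *
s=manip.read_state(); print(s['t'],s['tcp_pos'],s['tool_rot'],s['grip_width'])
for c in ['top','side']:
    p,D=save(c,c+'0.png')
    P=manip.camera_params(c); print(c,P)
    for n in ['cap_small_mid','cap_medium_mid','cap_large_mid','cap_done_mid','burner_small','burner_medium','burner_large','burner_done','hob']:
        for r in manip.landmark_of(n,c)[:4]:
            px=np.array(r['xy'])*[640,480]
            print(n,round(r['score'],2),px.round(1),atz(c,px,0.037 if 'cap' in n else .008).round(4))
print(manip.read_state()['t'])
E
```

```text
0.0 [ 0.20167926 -0.61745691  0.2304333 ] [[ 9.50571669e-01  3.10504637e-01 -6.10097879e-04]
 [ 3.10505209e-01 -9.50570581e-01  1.44441396e-03]
 [-1.31443862e-04 -1.56245756e-03 -9.99998771e-01]] 1.0035168735066808
top {'fovy': 45.05473632011293, 'cx': 322.37832509571984, 'cy': 232.79568543161992, 'k1': -0.07122763719768603, 'R': array([[ 0.00343279, -0.99976982,  0.02117837],
       [-0.99681021, -0.00510976, -0.07964481],
       [ 0.07973469, -0.02083741, -0.9965983 ]]), 't': array([0.11355143, 0.54933256, 1.40530633])}
cap_small_mid 0.71 [397.9 278.3] [ 0.4375 -0.0678  0.037 ]
cap_medium_mid 0.81 [289.4 183.3] [0.6688 0.1975 0.037 ]
cap_large_mid 0.76 [400.3 186.2] [ 0.6637 -0.0754  0.037 ]
cap_large_mid 0.59 [395.3 115.6] [ 0.8417 -0.0647  0.037 ]
cap_done_mid 0.93 [191.1 352.8] [0.2568 0.4305 0.037 ]
cap_done_mid 0.8 [282.4 274.8] [0.4451 0.2128 0.037 ]
burner_small 0.97 [289.2 184.6] [0.6704 0.199  0.008 ]
burner_medium 0.85 [397.4 190.9] [ 0.6564 -0.0724  0.008 ]
burner_large 0.64 [395.4 276.9] [ 0.4409 -0.066   0.008 ]
burner_done 0.66 [286.4 272.1] [0.4519 0.2042 0.008 ]
hob
[... 217 characters left out ...]
.16889217, -0.56511207, -0.80754181],
       [ 0.22801332,  0.77468551, -0.58980699]]), 't': array([-0.49361388,  0.23680218,  0.87530866])}
cap_small_mid 0.8 [303.9 317.8] [ 0.4462 -0.0636  0.037 ]
cap_medium_mid 0.83 [362.  227.6] [0.6629 0.1952 0.037 ]
cap_large_mid 0.64 [480.9 293.1] [ 0.8226 -0.1024  0.037 ]
cap_large_mid 0.62 [403.8 297.3] [ 0.6607 -0.067   0.037 ]
cap_done_mid 0.82 [278.1 239.9] [0.4484 0.2051 0.037 ]
cap_done_mid 0.55 [195.8 213.3] [0.2615 0.3839 0.037 ]
burner_small 0.58 [360.7 237.4] [0.66   0.1933 0.008 ]
burner_large 0.81 [305.3 329. ] [ 0.4472 -0.0673  0.008 ]
burner_done 0.96 [281.1 246.8] [0.4557 0.2131 0.008 ]
hob 0.82 [335.8 278.4] [0.5519 0.0612 0.008 ]
1.0
```

View pics/top0.png

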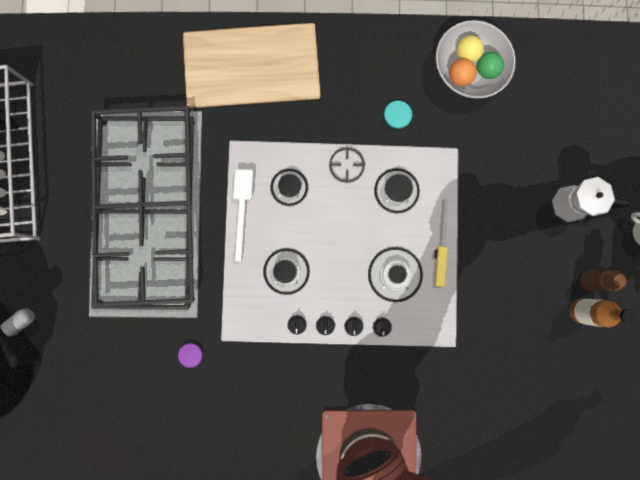

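View pics/side0.png

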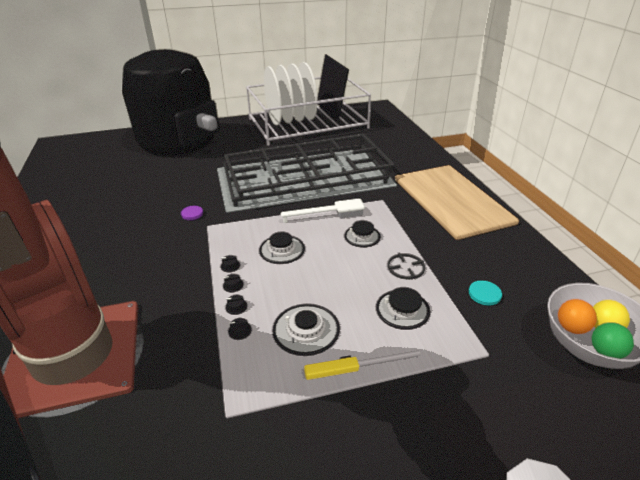

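The top view shows the hob with its burners at about (289,187) small, (397,190) medium with the large cap, (286,271) done, and (397,273) large with the small cap. The turquoise disc (398,114) and purple disc (190,355) are off the hob. Next I refine the positions with masks and check the clutter near the approach path.

```bash
python3 - <<'E'
from h import *
for c in ['top','side']:
    p,D=manip.camera(c)
    for n,z in [('cap_small_mid',.037),('cap_medium_mid',.037),('cap_large_mid',.037),('cap_done_mid',.037),('burner_small',.01),('burner_medium',.01),('burner_large',.01),('burner_done',.01)]:
        for r in manip.masks_of(n,c)[:2]:
            m=r['pixels'].astype(np.uint8); k=max(cv2.findContours(m,0,1)[0],key=cv2.contourArea)
            e=cv2.fitEllipse(cv2.convexHull(k)); pts=np.array([atz(c,q,z) for q in k[:,0,:].astype(float)])
            print(c,n,round(r['score'],2),np.round(e[0],1),np.round(e[1],1),atz(c,e[0],z).round(4), np.ptp(pts,0)[:2].round(3))
    if c=='top':
        for u,v in [(597,197),(603,280),(600,313),(635,345),(500,440),(370,460),(630,440)]:
            print(u,v,atdepth(c,(u,v),D[v,u]).round(3))
# layout fit
H=np.array([[.105,.135],[.105,-.135],[-.105,-.135],[-.105,.135]])
E
```

```text
top cap_small_mid 0.51 [397.2 273.8] [20.1 20.3] [ 0.4483 -0.0662  0.037 ] [0.049 0.049]
top cap_medium_mid 0.9 [289.4 185. ] [23.3 24.5] [0.6646 0.1976 0.037 ] [0.06  0.054]
top cap_large_mid 0.87 [397.7 114.3] [26.6 28.1] [ 0.8451 -0.0707  0.037 ] [0.069 0.065]
top cap_done_mid 0.9 [284.5 270.3] [22.9 23.1] [0.4559 0.2077 0.037 ] [0.053 0.056]
top cap_done_mid 0.9 [189.7 354.8] [23.5 25. ] [0.252  0.4338 0.037 ] [0.053 0.058]
top burner_small 0.96 [288.7 187.1] [37.1 37.8] [0.6637 0.2002 0.01  ] [0.091 0.093]
top burner_medium 0.63 [396.7 189.9] [45.1 45.3] [ 0.6586 -0.0705  0.01  ] [0.112 0.114]
top burner_medium 0.35 [289.2 184.9] [22.8 23.4] [0.6693 0.1991 0.01  ] [0.056 0.057]
top burner_large 0.67 [395.3 274. ] [54.7 55.9] [ 0.4482 -0.0654  0.01  ] [0.134 0.135]
top burner_done 0.89 [286.1 270.7] [46.3 46.4] [0.4554 0.205  0.01  ] [0.113 0.114]
597 197 [ 0.624 -0.515  0.154]
603 280 [ 0.433 -0.55   0.101]
600 313 [ 0.358 -0.513  0.153]
635 345 [ 0.267 -0.685 -0.002]
500 440 [ 0.037 -0.327  0.003]
370 460 [0.066 0.022 0.244]
630 440 [ 0.026 -0.67  -0.007]
side cap_small_mid 0.8
[... 416 characters left out ...]
0.077]
side cap_done_mid 0.8 [192.  212.4] [13.3 20.7] [0.2521 0.3914 0.037 ] [0.053 0.066]
side cap_done_mid 0.76 [280.  239.5] [16.2 23.1] [0.4532 0.2053 0.037 ] [0.056 0.065]
side burner_small 0.6 [361.8 235.7] [22.8 35.8] [0.6641 0.1969 0.01  ] [0.093 0.086]
side burner_medium 0.86 [402.4 309. ] [41.4 55.4] [ 0.6574 -0.0737  0.01  ] [0.119 0.117]
side burner_medium 0.5 [279.6 239.6] [15.5 23.6] [0.4579 0.2411 0.01  ] [0.059 0.066]
side burner_large 0.83 [305.2 329. ] [52.8 68.8] [ 0.4466 -0.0691  0.01  ] [0.138 0.142]
side burner_done 0.71 [405.  299.7] [26.2 34.7] [ 0.6742 -0.0496  0.01  ] [0.076 0.081]
side burner_done 0.69 [281.2 249.1] [28.  47.8] [0.4538 0.2016 0.01  ] [0.119 0.106]
```

Request:
{"fn": "carry_out", "kwargs": {
  "series": [
    [[0, 0, 0], [0.018, 0.04, 0], 0.7],
    [[0, 0, 0], [0.018, 0.04, 0], 0.7],
    [[0, 0, 0], [0.018, 0.04, 0], 0.7],
    [[0, 0, 0], [0.018, 0.04, 0], 0.7],
    [[0, 0, 0], [0.018, 0.04, 0], 0.7],
    [[0, 0, 0], [0.018, 0.04, 0], 0.7],
    [[0, 0, 0], [0.018, 0.04, 0], 0.7],
    [[0, 0, 0], [0.018, 0.04, 0], 0.7]
  ]
}}

```text
t: 2.57
tcp_pos: [0.3391, -0.312, 0.2316]
tool_rot: [[0.951, 0.31, 0.0], [0.31, -0.951, -0.001], [0.0, 0.001, -1.0]]
force: [0.6, -0.7, -0.2]
grip_width: 0.699
gripper_force: 0.0
```

Request:
{"fn": "carry_out", "kwargs": {
  "series": [
    [[0, 0, 0], [0.0145, 0.0325, -0.014], 0.7],
    [[0, 0, 0], [0.0145, 0.0325, -0.014], 0.7],
    [[0, 0, 0], [0.0145, 0.0325, -0.014], 0.7],
    [[0, 0, 0], [0.0145, 0.0325, -0.014], 0.7],
    [[0, 0, 0], [0.0145, 0.0325, -0.014], 0.7],
    [[0, 0, 0], [0.0145, 0.0325, -0.014], 0.7],
    [[0, 0, 0], [0.0145, 0.0325, -0.014], 0.7],
    [[0, 0, 0], [0, 0, 0], 0.7]
  ]
}}

```text
t: 3.23
tcp_pos: [0.4411, -0.0796, 0.1316]
tool_rot: [[0.948, 0.318, -0.001], [0.318, -0.948, 0.003], [-0.0, -0.003, -1.0]]
force: [-0.5, 0.6, -0.4]
grip_width: 0.698
gripper_force: 0.0
```

```bash
cat > w.py <<'E'
from h import *
import sys
def wrist(fn,names,z):
    s=manip.read_state(); P=manip.camera_params('wrist'); p,D=save('wrist',fn)
    print(s['t'],np.round(s['tcp_pos'],4),s['grip_width'])
    for n in names:
        for r in manip.masks_of(n,'wrist')[:2]:
            k=max(cv2.findContours(r['pixels'].astype(np.uint8),0,1)[0],key=cv2.contourArea)
            if len(k)<6: continue
            pts=np.array([atz('wrist',q,z,P)[:2] for q in k[:,0,:].astype(float)])
            (c,rad)=cv2.minEnclosingCircle(pts.astype(np.float32)*1000); e=cv2.fitEllipse(pts.astype(np.float32)*1000)
            print(n,round(r['score'],2),np.round(c,1),round(rad,1),np.round(e[0],1),np.round(e[1],1))
    return P,p,D
E
python3 - <<'E'
from w import *
P,p,D=wrist('w1.png',['cap_small_mid','burner_large'],.042)
print(P)
E
```

```text
3.2333 [ 0.4411 -0.0796  0.1316] 0.6983558355118735
cap_small_mid 0.79 [447.8 -65.5] 23.4 [448.  -65.7] [44.3 46. ]
burner_large 0.67 [453.5 -63.9] 61.5 [453.4 -63.9] [120.7 121. ]
{'fovy': 65.60125911578331, 'cx': 319.40828644469053, 'cy': 231.64011451557303, 'k1': -0.03739840562191463, 'R': array([[ 0.31680164, -0.94848905, -0.00229126],
       [-0.914304  , -0.30602455,  0.26532465],
       [-0.25235871, -0.08196038, -0.96415641]]), 't': array([-0.21410854,  0.36968907,  0.38616812])}
```

View pics/w1.png

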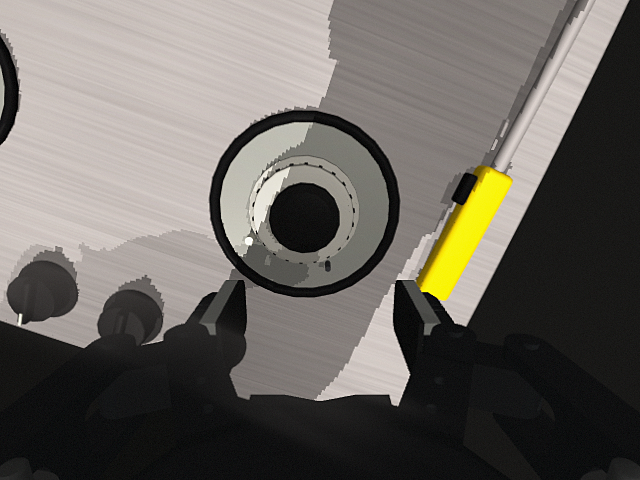

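The wrist view shows the small cap at (305,217) on the large burner, between the fingertips at (240,285) and (400,285). I'll use the depth to read how far the tips stand from the TCP at this opening.

```bash
python3 - <<'E'
from w import *
s=manip.read_state();P=manip.camera_params('wrist');p,D=manip.camera('wrist')
T=np.array(s['tcp_pos']);R=np.array(s['tool_rot'])
for u in [215,222,230,238,243,400,408,416,424,432]:
    for v in [284,292,300,310,320]:
        d=D[v,u]
        if 0<d<.25:
            q=R.T@(atdepth('wrist',(u,v),d,P)-T); 
            if q[2]<.03 and abs(q[1])<.06: print(u,v,q.round(4))
print(manip.read_state()['tcp_pos'])
E
```

```text
215 292 [ 0.0064 -0.0404 -0.0126]
215 300 [ 0.0103 -0.0361 -0.0276]
215 310 [ 0.01   -0.0343 -0.0342]
215 320 [ 0.0099 -0.0326 -0.0407]
222 292 [ 0.0103 -0.0353 -0.0212]
222 300 [ 0.0097 -0.0341 -0.0263]
222 310 [ 0.0098 -0.0322 -0.0338]
222 320 [ 0.0092 -0.0308 -0.0393]
230 284 [ 0.0097 -0.0344 -0.0128]
230 292 [ 0.0099 -0.0327 -0.0203]
230 300 [ 0.0097 -0.0313 -0.0263]
230 310 [ 0.0073 -0.0309 -0.029 ]
230 320 [ 0.0042 -0.0308 -0.0302]
238 284 [ 0.0092 -0.0317 -0.0116]
238 292 [ 0.008  -0.0308 -0.0161]
238 300 [ 0.0055 -0.0307 -0.0176]
238 310 [ 0.0016 -0.0308 -0.018 ]
238 320 [-0.0022 -0.0309 -0.0186]
243 284 [ 0.0076 -0.0306 -0.0078]
243 292 [ 0.0044 -0.0307 -0.0084]
243 300 [ 0.0009 -0.031  -0.0081]
243 310 [-0.0027 -0.0309 -0.0097]
243 320 [-0.0058 -0.0306 -0.0119]
400 284 [ 0.0098  0.0294 -0.0131]
400 292 [ 0.0076  0.029  -0.0155]
400 300 [ 0.0045  0.0291 -0.0158]
400 310 [ 0.001   0.0291 -0.0169]
400 320 [-0.0028  0.0292 -0.0176]
408 284 [ 0.0101  0.0322 -0.0138]
408 292 [ 0.0094  0.031  -0.0195]
408 300 [ 0.0097  0.0293 -0.0266]
408 310 [ 0.0067  0.0292 -0.0281]
408 320 [ 0.0037  0.0291 -0.0294]
416 284 [ 0.0098  0.0354 -0.0133]
416 292 [ 0.0102  0.0334 -0.0212]
416 300 [ 0.0098  0.032  -0.0268]
416 310 [ 0.0095  0.0304 -0.0335]
416 320 [ 0.0092  0.0289 -0.0395]
424 292 [ 0.0054  0.0394 -0.0109]
424 300 [ 0.0096  0.0348 -0.0264]
424 310 [ 0.0095  0.0329 -0.0335]
424 320 [ 0.0094  0.0312 -0.0398]
432 300 [ 0.0061  0.04   -0.0191]
432 310 [ 0.0097  0.0354 -0.0339]
432 320 [ 0.0098  0.0335 -0.0405]
[ 0.44004173 -0.08725164  0.13356762]
```

Request:
{"fn": "carry_out", "kwargs": {
  "series": [
    [[0, 0, 0], [0.004, 0.0105, 0], 0.7],
    [[0, 0, 0], [0.004, 0.0105, -0.03], 0.7],
    [[0, 0, 0], [0, 0, -0.03], 0.7],
    [[0, 0, 0], [0, 0, 0], 0.7],
    [[0, 0, 0], [0, 0, 0], 0.7],
    [[0, 0, 0], [0, 0, 0], 0.7]
  ]
}}

```text
t: 3.93
tcp_pos: [0.4487, -0.0665, 0.0747]
tool_rot: [[0.951, 0.309, 0.001], [0.309, -0.951, -0.0], [0.001, 0.001, -1.0]]
force: [-0.5, -0.3, -0.4]
grip_width: 0.7
gripper_force: 0.0
```

```bash
python3 - <<'E'
from w import *
P,p,D=wrist('w2.png',['cap_small_mid'],.042)
s=manip.read_state();print(s['t'],s['tcp_pos'],s['joints'])
E
```

```text
3.9333 [ 0.4487 -0.0665  0.0747] 0.6998937993864274
cap_small_mid 0.83 [448.5 -65.5] 23.6 [448.4 -65.4] [44.4 46.7]
cap_small_mid 0.66 [461.8 -37.5] 190.0 [475.9 -16.7] [180.9 337.6]
4.0333 [ 0.44919998 -0.06625673  0.07509916] [ 0.550027    0.12209273 -0.52438758  2.08319795  0.07586744  0.95142348
 -1.27143977]
```

Request:
{"fn": "carry_out", "kwargs": {
  "series": [
    [[0, 0, 0], [0, 0.001, -0.02], 0.7],
    [[0, 0, 0], [0, 0, -0.017], 0.7],
    [[0, 0, 0], [0, 0, -0.008], 0.7],
    [[0, 0, 0], [0, 0, 0], 0.7],
    [[0, 0, 0], [0, 0, 0], 0.7],
    [[0, 0, 0], [0, 0, 0], 0.6]
  ]
}}

```text
t: 4.53
tcp_pos: [0.4489, -0.0645, 0.0294]
tool_rot: [[0.951, 0.31, 0.001], [0.31, -0.951, -0.0], [0.001, 0.001, -1.0]]
force: [-0.1, 0.5, -0.2]
grip_width: 0.601
gripper_force: 0.0
```

Request:
{"fn": "carry_out", "kwargs": {
  "series": [
    [[0, 0, 0], [0, 0, 0], 0.5],
    [[0, 0, 0], [0, 0, 0], 0.3],
    [[0, 0, 0], [0, 0, 0], 0.2],
    [[0, 0, 0], [0, 0, 0], 0.2],
    [[0, 0, 0], [0, 0, 0], 0.2]
  ]
}}

```text
t: 4.95
tcp_pos: [0.4494, -0.0645, 0.0302]
tool_rot: [[0.951, 0.311, 0.002], [0.311, -0.951, -0.001], [0.002, 0.002, -1.0]]
force: [-2.7, 0.6, 13.0]
grip_width: 0.513
gripper_force: 63.1
```

```bash
python3 - <<'E'
from w import *
s=manip.read_state();P=manip.camera_params('wrist');p,D=save('wrist','w3.png')
T=np.array(s['tcp_pos']);R=np.array(s['tool_rot']);print(T,s['force'],s['grip_width'])
q=[(u,v,*(R.T@(atdepth('wrist',(u,v),D[v,u],P)-T))) for u in range(200,440,3) for v in range(270,330,4) if .05<D[v,u]<.25]
q=np.array([a for a in q if 0.02<abs(a[3])<.04 and abs(a[2])<.011 and a[4]<0.003])
print(q[np.argsort(-q[:,4])][:12].round(4))
E
```

```text
[ 0.44937253 -0.064525    0.03022341] [-2.72402524  0.60014348 13.02174426] 0.5132022998400284
[[ 3.98e+02  2.70e+02  9.30e-03  3.19e-02  2.50e-03]
 [ 4.01e+02  2.86e+02  2.10e-03  3.35e-02  2.40e-03]
 [ 2.39e+02  2.82e+02  4.50e-03 -3.43e-02  1.30e-03]
 [ 3.98e+02  2.74e+02  8.50e-03  3.14e-02 -1.00e-04]
 [ 3.95e+02  2.74e+02  8.60e-03  3.01e-02 -1.00e-04]
 [ 2.42e+02  2.82e+02  5.30e-03 -3.26e-02 -5.00e-04]
 [ 3.95e+02  2.70e+02  1.05e-02  3.00e-02 -5.00e-04]
 [ 2.57e+02  2.74e+02  8.80e-03 -2.62e-02 -6.00e-04]
 [ 3.92e+02  2.70e+02  1.05e-02  2.87e-02 -7.00e-04]
 [ 2.42e+02  2.74e+02  8.90e-03 -3.23e-02 -8.00e-04]
 [ 3.95e+02  2.78e+02  7.10e-03  3.01e-02 -8.00e-04]
 [ 2.51e+02  2.70e+02  1.07e-02 -2.86e-02 -8.00e-04]]
```

View pics/w3.png

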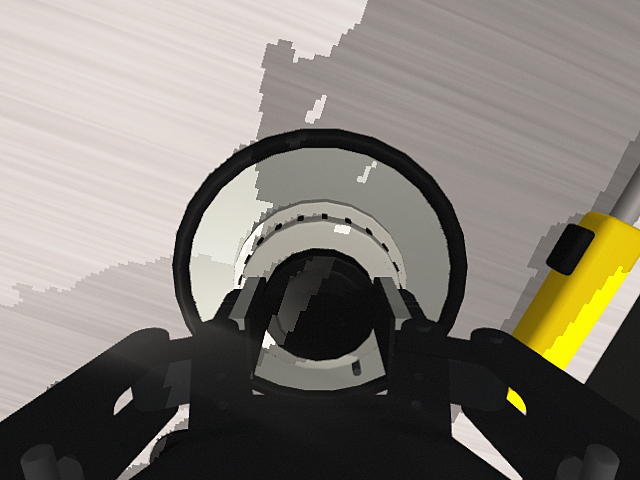

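The wrist view shows the cap (320,305) between the pads, which grip at 63 N with the tips just on the crown. I'll lift slowly.

Request:
{"fn": "carry_out", "kwargs": {
  "series": [
    [[0, 0, 0], [0, 0, 0.003], 0.2],
    [[0, 0, 0], [0, 0, 0.005], 0.2],
    [[0, 0, 0], [0, 0, 0.012], 0.2],
    [[0, 0, 0], [0, 0, 0.02], 0.2],
    [[0, 0, 0], [0, 0, 0.02], 0.2],
    [[0, 0, 0], [0, 0, 0], 0.2],
    [[0, 0, 0], [0, 0, 0], 0.2]
  ]
}}

```text
t: 5.58
tcp_pos: [0.449, -0.0646, 0.0896]
tool_rot: [[0.951, 0.31, 0.003], [0.31, -0.951, -0.001], [0.002, 0.002, -1.0]]
force: [-0.6, -0.6, -0.9]
grip_width: 0.509
gripper_force: 61.1
```

```bash
python3 - <<'E'
from w import *
P,p,D=wrist('w4.png',['cap_small_mid'],.097)
s=manip.read_state();print(s['tcp_pos'],s['force'])
for v in range(250,350,12): print(v,[tuple(atdepth('wrist',(u,v),D[v,u],P).round(3)) for u in (295,320,345)])
E
```

```text
5.5833 [ 0.449  -0.0646  0.0896] 0.5093301525573173
cap_small_mid 0.73 [446.2 -64.2] 24.8 [446.2 -64.6] [45.2 49.3]
[ 0.44776966 -0.06443149  0.08802994] [ 0.08137013 -0.30945273 -0.62967343]
250 [(np.float64(0.443), np.float64(-0.051), np.float64(0.027)), (np.float64(0.468), np.float64(-0.058), np.float64(0.094)), (np.float64(0.452), np.float64(-0.079), np.float64(0.026))]
262 [(np.float64(0.463), np.float64(-0.05), np.float64(0.1)), (np.float64(0.466), np.float64(-0.058), np.float64(0.102)), (np.float64(0.469), np.float64(-0.067), np.float64(0.102))]
274 [(np.float64(0.458), np.float64(-0.051), np.float64(0.101)), (np.float64(0.462), np.float64(-0.06), np.float64(0.102)), (np.float64(0.464), np.float64(-0.069), np.float64(0.101))]
286 [(np.float64(0.454), np.float64(-0.052), np.float64(0.101)), (np.float64(0.457), np.float64(-0.061), np.float64(0.101)), (np.float64(0.46), np.float64(-0.07), np.float64(0.101))]
298 [(np.float64(0.449), np.float64(-0.054), np.float64(0.101)), (np.float64(0.453), np.float64(-0.063), np.float64(0.102)), (np.float64(0.455), np.float64(-0.072), np.float64(0.102))]
310 [(np.float64(0.444), np.float64(-0.055), np.float64(0.101)), (np.float64(0.447), np.float64(-0.064), np.float64(0.102)), (np.float64(0.45), np.float64(-0.074), np.float64(0.102))]
322 [(np.float64(0.44), np.float64(-0.057), np.float64(0.103)), (np.float64(0.442), np.float64(-0.066), np.float64(0.101)), (np.float64(0.445), np.float64(-0.075), np.float64(0.101))]
334 [(np.float64(0.435), np.float64(-0.058), np.float64(0.102)), (np.float64(0.437), np.float64(-0.068), np.float64(0.101)), (np.float64(0.441), np.float64(-0.077), np.float64(0.102))]
346 [(np.float64(0.429), np.float64(-0.06), np.float64(0.101)), (np.float64(0.432), np.float64(-0.069), np.float64(0.102)), (np.float64(0.435), np.float64(-0.079), np.float64(0.101))]
```

View pics/w4.png

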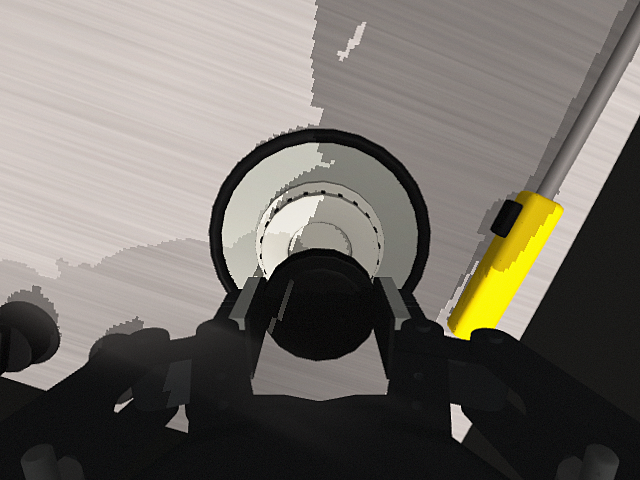

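The view shows the cap (320,305) held flat above the now bare crown of the large burner. Next I carry it to the middle of the hob.

Request:
{"fn": "carry_out", "kwargs": {
  "series": [
    [[0, 0, 0], [0.0216, 0.026, 0], 0.2],
    [[0, 0, 0], [0.0216, 0.026, 0], 0.2],
    [[0, 0, 0], [0.0216, 0.026, 0], 0.2],
    [[0, 0, 0], [0.0216, 0.026, 0], 0.2],
    [[0, 0, 0], [0.0216, 0.026, 0], 0.2],
    [[0, 0, 0], [0, 0, -0.03], 0.2],
    [[0, 0, 0], [0, 0, -0.03], 0.2],
    [[0, 0, 0], [0, 0, 0], 0.2]
  ]
}}

```text
t: 6.35
tcp_pos: [0.5518, 0.0655, 0.0221]
tool_rot: [[0.95, 0.312, -0.01], [0.312, -0.95, -0.0], [-0.01, -0.003, -1.0]]
force: [-2.5, -0.6, -2.2]
grip_width: 0.508
gripper_force: 61.3
```

Request:
{"fn": "carry_out", "kwargs": {
  "series": [
    [[0, 0, 0], [0, 0, 0], 0.2],
    [[0, 0, 0], [0, 0, -0.008], 0.2],
    [[0, 0, 0], [0, 0, 0], 0.2],
    [[0, 0, 0], [0, 0, 0], 0.2],
    [[0, 0, 0], [0, 0, 0], 0.2]
  ]
}}

```text
t: 6.77
tcp_pos: [0.5568, 0.0654, 0.0214]
tool_rot: [[0.951, 0.31, 0.002], [0.31, -0.951, -0.0], [0.001, 0.001, -1.0]]
force: [-0.3, 0.1, -1.0]
grip_width: 0.508
gripper_force: 61.3
```

Request:
{"fn": "carry_out", "kwargs": {
  "series": [
    [[0, 0, 0], [0, 0, -0.005], 0.2],
    [[0, 0, 0], [0, 0, -0.004], 0.2],
    [[0, 0, 0], [0, 0, -0.002], 0.2],
    [[0, 0, 0], [0, 0, 0], 0.2],
    [[0, 0, 0], [0, 0, 0], 0.2],
    [[0, 0, 0], [0, 0, 0], 0.2]
  ]
}}

```text
t: 7.27
tcp_pos: [0.556, 0.0654, 0.0092]
tool_rot: [[0.951, 0.31, -0.0], [0.31, -0.951, -0.0], [-0.0, 0.0, -1.0]]
force: [-1.4, -1.1, 2.4]
grip_width: 0.507
gripper_force: 61.7
```

Request:
{"fn": "carry_out", "kwargs": {
  "series": [
    [[0, 0, 0], [0, 0, -0.0006], 0.2],
    [[0, 0, 0], [0, 0, 0], 0.2],
    [[0, 0, 0], [0, 0, 0], 0.52],
    [[0, 0, 0], [0, 0, 0], 0.6],
    [[0, 0, 0], [0, 0, 0], 0.7],
    [[0, 0, 0], [0, 0, 0.01], 0.8],
    [[0, 0, 0], [0, 0, 0.03], 0.9],
    [[0, 0, 0], [0, 0, 0.03], 1.0]
  ]
}}

```text
t: 7.93
tcp_pos: [0.555, 0.0658, 0.079]
tool_rot: [[0.95, 0.311, -0.003], [0.311, -0.95, 0.001], [-0.003, -0.001, -1.0]]
force: [0.8, -1.3, 1.6]
grip_width: 0.993
gripper_force: 0.0
```

Request:
{"fn": "carry_out", "kwargs": {
  "series": [
    [[0, 0, 0], [0.0206, -0.0279, 0.004], 1.0],
    [[0, 0, 0], [0.0206, -0.0279, 0.004], 1.0],
    [[0, 0, 0], [0.0206, -0.0279, 0.004], 1.0],
    [[0, 0, 0], [0.0206, -0.0279, 0], 1.0],
    [[0, 0, 0], [0.0206, -0.0279, 0], 1.0],
    [[0, 0, 0], [0, 0, 0], 1.0],
    [[0, 0, 0], [0, 0, 0], 1.0],
    [[0, 0, 0], [0, 0, 0], 1.0]
  ]
}}

```text
t: 8.6
tcp_pos: [0.659, -0.0732, 0.0909]
tool_rot: [[0.95, 0.311, -0.0], [0.311, -0.95, 0.001], [0.0, -0.001, -1.0]]
force: [0.9, 1.2, -0.5]
grip_width: 1.001
gripper_force: 0.0
```

```bash
python3 - <<'E'
from w import *
P,p,D=wrist('w5.png',['cap_large_mid','burner_medium'],.042)
for r in manip.masks_of('cap_small_mid','top')[:2] if manip.camera('top') else []:
    print(r['score'],atz('top',np.array(r['xy'])*[640,480],.016))
s=manip.read_state();print(s['tcp_pos'],s['joints'])
E
```

```text
8.6 [ 0.659  -0.0732  0.0909] 1.001221112063542
cap_large_mid 0.63 [660.4 -70.2] 35.5 [660.3 -70.2] [68.4 69.9]
burner_medium 0.73 [665.6 -67.4] 50.3 [665.7 -67.2] [99.  99.5]
burner_medium 0.59 [639.3 -52.9] 188.2 [662.8 -39. ] [216.  336.2]
0.56 [0.55663944 0.06149049 0.016     ]
[ 0.65891967 -0.07270783  0.09107199] [ 0.42041254  0.51211031 -0.50663905  1.56450655  0.26540566  1.13384131
 -1.39800543]
```

View pics/w5.png

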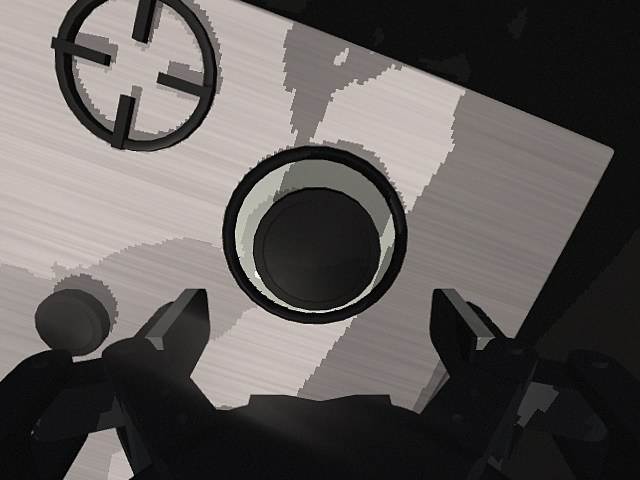

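The wrist view shows the large cap (317,248) on the medium burner, the open fingers on both sides of it, and the parked small cap upright at (72,320).

Request:
{"fn": "carry_out", "kwargs": {
  "series": [
    [[0, 0, 0], [0.001, 0.0025, -0.02], 1.0],
    [[0, 0, 0], [0, 0, -0.02], 1.0],
    [[0, 0, 0], [0, 0, -0.015], 1.0],
    [[0, 0, 0], [0, 0, -0.0105], 1.0],
    [[0, 0, 0], [0, 0, 0], 1.0],
    [[0, 0, 0], [0, 0, 0], 1.0],
    [[0, 0, 0], [0, 0, 0], 0.95]
  ]
}}

```text
t: 9.43
tcp_pos: [0.6608, -0.0713, 0.0262]
tool_rot: [[0.951, 0.311, 0.001], [0.311, -0.951, 0.0], [0.001, 0.0, -1.0]]
force: [-0.6, -0.9, 0.1]
grip_width: 0.945
gripper_force: 0.0
```

Request:
{"fn": "carry_out", "kwargs": {
  "series": [
    [[0, 0, 0], [0, 0, 0], 0.88],
    [[0, 0, 0], [0, 0, 0], 0.8],
    [[0, 0, 0], [0, 0, 0], 0.6],
    [[0, 0, 0], [0, 0, 0], 0.4],
    [[0, 0, 0], [0, 0, 0], 0.4],
    [[0, 0, 0], [0, 0, 0], 0.4]
  ]
}}

```text
t: 9.93
tcp_pos: [0.661, -0.0714, 0.0273]
tool_rot: [[0.951, 0.31, 0.002], [0.31, -0.951, -0.0], [0.002, 0.001, -1.0]]
force: [-3.5, -0.0, 9.5]
grip_width: 0.79
gripper_force: 65.1
```

Request:
{"fn": "carry_out", "kwargs": {
  "series": [
    [[0, 0, 0], [0, 0, 0.003], 0.4],
    [[0, 0, 0], [0, 0, 0.006], 0.4],
    [[0, 0, 0], [0, 0, 0.012], 0.4],
    [[0, 0, 0], [0, 0, 0.02], 0.4],
    [[0, 0, 0], [0, 0, 0.02], 0.4],
    [[0, 0, 0], [0, 0, 0], 0.4],
    [[0, 0, 0], [0, 0, 0], 0.4]
  ]
}}

```text
t: 10.52
tcp_pos: [0.6612, -0.0714, 0.0883]
tool_rot: [[0.951, 0.31, 0.003], [0.31, -0.951, -0.0], [0.003, 0.001, -1.0]]
force: [0.3, -0.4, -1.8]
grip_width: 0.791
gripper_force: 67.4
```

```bash
cat >> w.py <<'E'
def held(fn,R_=.03):
    s=manip.read_state(); P=manip.camera_params('wrist'); p,D=save('wrist',fn); T=np.array(s['tcp_pos'])
    Rt=np.array(s['tool_rot'])
    Q=np.array([atdepth('wrist',(u,v),D[v,u],P) for u in range(240,400,4) for v in range(190,370,4) if .05<D[v,u]<.3])
    L=(Q-T)@Rt
    Q=Q[(L[:,2]>-.025)&(L[:,2]<0.005)&(abs(L[:,1])<R_-.004)&(abs(L[:,0])<.05)]
    zm=np.median(Q[:,2]); Q=Q[abs(Q[:,2]-zm)<.006]
    A=np.c_[Q[:,:2]-T[:2],np.ones(len(Q))]; k=np.linalg.lstsq(A,Q[:,2],rcond=None)[0]
    print('t',s['t'],'tcp',T.round(4),'w',s['grip_width'],'F',np.round(s['force'],1),'top z-tcp',(k[2]-T[2]).round(4),'slopes',k[:2].round(3),'n',len(Q))
    for r in manip.masks_of('cap_large_mid','wrist')[:2]:
        K=max(cv2.findContours(r['pixels'].astype(np.uint8),0,1)[0],key=cv2.contourArea)
        pts=np.array([atz('wrist',q,k[2],P)[:2] for q in K[:,0,:].astype(float)],np.float32)*1000
        print(round(r['score'],2),cv2.minEnclosingCircle(pts))
    return P,p,D
E
python3 - <<'E'
from w import *
held('w6.png')
E
```

```text
t 10.5167 tcp [ 0.6612 -0.0714  0.0883] w 0.7907302104908809 F [ 0.3 -0.4 -1.8] top z-tcp 0.0148 slopes [-0.013 -0.003] n 1197
0.56 ((661.3978881835938, -70.49484252929688), 35.5059928894043)
```

View pics/w6.png

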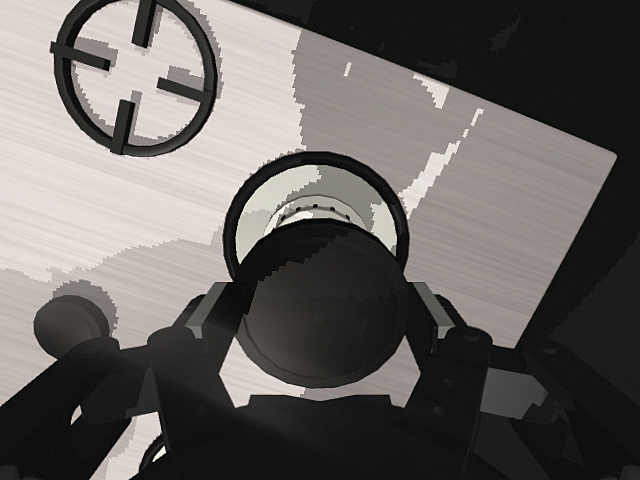

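The view shows the large cap (320,305) held flat above the medium burner. I carry it to the large burner.

Request:
{"fn": "carry_out", "kwargs": {
  "series": [
    [[0, 0, 0], [-0.0305, 0.0007, 0], 0.4],
    [[0, 0, 0], [-0.0305, 0.0007, 0], 0.4],
    [[0, 0, 0], [-0.0305, 0.0007, 0], 0.4],
    [[0, 0, 0], [-0.0305, 0.0007, 0], 0.4],
    [[0, 0, 0], [-0.0305, 0.0007, 0], 0.4],
    [[0, 0, 0], [-0.0305, 0.0007, 0], 0.4],
    [[0, 0, 0], [-0.0305, 0.0007, 0], 0.4],
    [[0, 0, 0], [0, 0, -0.02], 0.4]
  ]
}}

```text
t: 11.28
tcp_pos: [0.443, -0.0673, 0.0678]
tool_rot: [[0.951, 0.31, 0.0], [0.31, -0.951, -0.003], [-0.001, 0.003, -1.0]]
force: [1.0, -0.3, -1.6]
grip_width: 0.785
gripper_force: 67.5
```

Request:
{"fn": "carry_out", "kwargs": {
  "series": [
    [[0, 0, 0], [0, 0, -0.02], 0.4],
    [[0, 0, 0], [0, 0, -0.005], 0.4],
    [[0, 0, 0], [0, 0, 0], 0.4],
    [[0, 0, 0], [0, 0, 0], 0.4],
    [[0, 0, 0], [0, 0, 0], 0.4]
  ]
}}

```text
t: 11.7
tcp_pos: [0.4473, -0.0663, 0.0418]
tool_rot: [[0.95, 0.311, 0.0], [0.311, -0.95, 0.0], [0.001, -0.0, -1.0]]
force: [-0.3, -0.1, -1.8]
grip_width: 0.787
gripper_force: 67.7
```

Request:
{"fn": "carry_out", "kwargs": {
  "series": [
    [[0, 0, 0], [0, -0.001, -0.006], 0.4],
    [[0, 0, 0], [0, 0, -0.005], 0.4],
    [[0, 0, 0], [0, 0, -0.003], 0.4],
    [[0, 0, 0], [0, 0, 0], 0.4],
    [[0, 0, 0], [0, 0, 0], 0.4],
    [[0, 0, 0], [0, 0, 0], 0.4]
  ]
}}

```text
t: 12.2
tcp_pos: [0.4467, -0.0676, 0.0273]
tool_rot: [[0.951, 0.31, -0.0], [0.31, -0.951, -0.0], [-0.0, 0.0, -1.0]]
force: [-1.6, -1.2, 3.0]
grip_width: 0.787
gripper_force: 67.9
```

Request:
{"fn": "carry_out", "kwargs": {
  "series": [
    [[0, 0, 0], [0, 0, -0.0006], 0.4],
    [[0, 0, 0], [0, 0, 0], 0.4],
    [[0, 0, 0], [0, 0, 0], 0.8],
    [[0, 0, 0], [0, 0, 0], 0.88],
    [[0, 0, 0], [0, 0, 0], 1.0],
    [[0, 0, 0], [0, 0, 0], 1.0],
    [[0, 0, 0], [0, 0, 0.02], 1.0],
    [[0, 0, 0], [0, 0, 0.035], 1.0]
  ]
}}

```text
t: 12.87
tcp_pos: [0.444, -0.067, 0.0793]
tool_rot: [[0.951, 0.311, -0.006], [0.311, -0.951, 0.002], [-0.005, -0.004, -1.0]]
force: [0.6, 0.1, -0.4]
grip_width: 0.998
gripper_force: 0.0
```

Request:
{"fn": "carry_out", "kwargs": {
  "series": [
    [[0, 0, 0], [0, 0, 0.01], 1.0],
    [[0, 0, 0], [0, 0, 0], 1.0],
    [[0, 0, 0], [0, 0, 0], 1.0]
  ]
}}

```text
t: 13.12
tcp_pos: [0.4471, -0.0677, 0.0919]
tool_rot: [[0.951, 0.31, 0.001], [0.31, -0.951, -0.001], [0.001, 0.001, -1.0]]
force: [0.3, -0.0, 0.1]
grip_width: 1.003
gripper_force: 0.0
```

```bash
python3 - <<'E'
from w import *
P,p,D=wrist('w7.png',['cap_large_mid','burner_large'],.042)
f=240/np.tan(np.radians(P['fovy'])/2)
Q=np.array([atdepth('wrist',(u,v),D[v,u],P) for u in range(230,410,3) for v in range(160,330,3) if D[v,u]>0])
Q=Q[(abs(Q[:,2]-.042)<.008)&(np.hypot(Q[:,0]-.447,Q[:,1]+.067)<.033)]
A=np.c_[Q[:,:2]-[.447,-.067],np.ones(len(Q))];print(np.linalg.lstsq(A,Q[:,2],rcond=None)[0].round(4),len(Q))
E
```

```text
13.1167 [ 0.4471 -0.0677  0.0919] 1.0026069705841052
burner_large 0.93 [455.7 -62.2] 59.8 [455.5 -62.1] [118.  118.5]
burner_large 0.29 [463.5 -35.3] 200.3 [463.9 -34.2] [237.4 344.5]
[-0.0073 -0.0009  0.0421] 1210
```

View pics/w7.png

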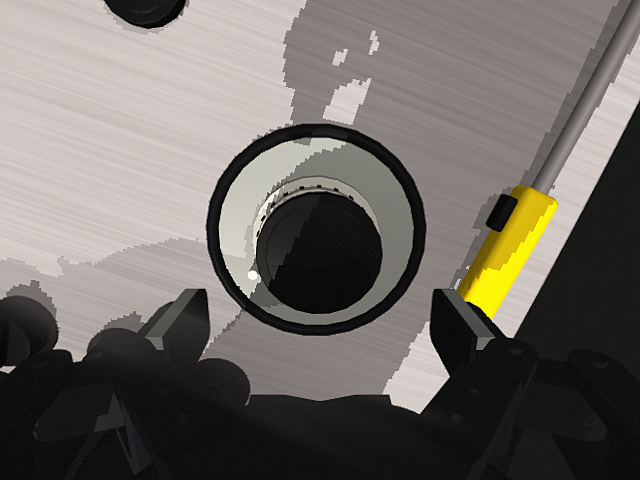

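The large cap (320,250) sits flat on the large burner, its top at z 0.042. Next is the medium cap.

Request:
{"fn": "carry_out", "kwargs": {
  "series": [
    [[0, 0, 0], [0.024, 0.0293, 0], 0.9],
    [[0, 0, 0], [0.024, 0.0293, 0], 0.9],
    [[0, 0, 0], [0.024, 0.0293, 0], 0.9],
    [[0, 0, 0], [0.024, 0.0293, 0], 0.9],
    [[0, 0, 0], [0.024, 0.0293, 0], 0.9],
    [[0, 0, 0], [0.024, 0.0293, 0], 0.9],
    [[0, 0, 0], [0.024, 0.0293, 0], 0.9],
    [[0, 0, 0], [0.024, 0.0293, 0], 0.9]
  ]
}}

```text
t: 13.93
tcp_pos: [0.639, 0.1682, 0.0897]
tool_rot: [[0.951, 0.31, -0.002], [0.31, -0.951, -0.0], [-0.002, -0.0, -1.0]]
force: [0.0, -0.7, -0.2]
grip_width: 0.899
gripper_force: 0.0
```

Request:
{"fn": "carry_out", "kwargs": {
  "series": [
    [[0, 0, 0], [0.024, 0.0293, 0], 0.85],
    [[0, 0, 0], [0, 0, 0], 0.85],
    [[0, 0, 0], [0, 0, 0], 0.85],
    [[0, 0, 0], [0, 0, 0], 0.85]
  ]
}}

```text
t: 14.27
tcp_pos: [0.6618, 0.1959, 0.0899]
tool_rot: [[0.95, 0.311, -0.003], [0.311, -0.95, -0.001], [-0.003, -0.0, -1.0]]
force: [-0.8, -0.3, 0.2]
grip_width: 0.85
gripper_force: 0.0
```

```bash
python3 - <<'E'
from w import *
P,p,D=wrist('w8.png',['cap_medium_mid','burner_small'],.042)
print(-np.array(P['R']).T@P['t'],manip.read_state()['tcp_pos'],manip.read_state()['joints'])
E
```

```text
14.2667 [0.6618 0.1959 0.0899] 0.84991477639132
cap_medium_mid 0.97 [664.2 199.1] 29.6 [664.3 198.8] [56.4 58.1]
burner_small 0.87 [671.9 202.6] 41.7 [671.9 202.7] [81.9 82.5]
[0.72430372 0.21724911 0.23187589] [0.66235801 0.19449396 0.09135937] [ 0.08179281  0.58971904 -0.61396784  1.48281762  0.35438136  1.18217328
 -1.84430504]
```

View pics/w8.png

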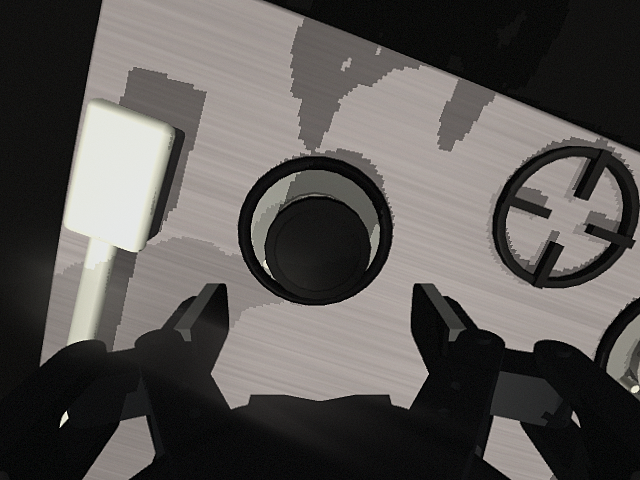

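The medium cap (317,248) is on the small burner, at (0.664, 0.199).

Request:
{"fn": "carry_out", "kwargs": {
  "series": [
    [[0, 0, 0], [0.002, 0.0035, -0.02], 0.85],
    [[0, 0, 0], [0, 0, -0.02], 0.85],
    [[0, 0, 0], [0, 0, -0.013], 0.85],
    [[0, 0, 0], [0, 0, -0.0095], 0.85],
    [[0, 0, 0], [0, 0, 0], 0.85],
    [[0, 0, 0], [0, 0, 0], 0.85],
    [[0, 0, 0], [0, 0, 0], 0.8]
  ]
}}

```text
t: 15.0
tcp_pos: [0.6652, 0.1998, 0.0302]
tool_rot: [[0.951, 0.31, 0.001], [0.31, -0.951, 0.0], [0.001, -0.0, -1.0]]
force: [-0.3, 0.1, 1.3]
grip_width: 0.795
gripper_force: 0.0
```

Request:
{"fn": "carry_out", "kwargs": {
  "series": [
    [[0, 0, 0], [0, 0, 0], 0.73],
    [[0, 0, 0], [0, 0, 0], 0.66],
    [[0, 0, 0], [0, 0, 0], 0.5],
    [[0, 0, 0], [0, 0, 0], 0.3],
    [[0, 0, 0], [0, 0, 0], 0.3],
    [[0, 0, 0], [0, 0, 0], 0.3]
  ]
}}

```text
t: 15.5
tcp_pos: [0.6654, 0.1999, 0.0311]
tool_rot: [[0.951, 0.31, 0.002], [0.31, -0.951, 0.0], [0.002, 0.0, -1.0]]
force: [-2.0, -1.6, 8.2]
grip_width: 0.646
gripper_force: 61.7
```

Request:
{"fn": "carry_out", "kwargs": {
  "series": [
    [[0, 0, 0], [0, 0, 0.003], 0.3],
    [[0, 0, 0], [0, 0, 0.006], 0.3],
    [[0, 0, 0], [0, 0, 0.012], 0.3],
    [[0, 0, 0], [0, 0, 0.02], 0.3],
    [[0, 0, 0], [0, 0, 0.015], 0.3],
    [[0, 0, 0], [0, 0, 0], 0.3],
    [[0, 0, 0], [0, 0, 0], 0.3]
  ]
}}

```text
t: 16.08
tcp_pos: [0.6655, 0.2001, 0.0868]
tool_rot: [[0.951, 0.31, 0.003], [0.31, -0.951, 0.001], [0.003, 0.0, -1.0]]
force: [-0.3, 0.6, -2.2]
grip_width: 0.646
gripper_force: 63.5
```

```bash
sed -i "s/'cap_large_mid','wrist'/'cap_medium_mid','wrist'/" w.py; python3 - <<'E'
from w import *
held('w9.png',.025)
E
```

```text
t 16.0833 tcp [0.6655 0.2001 0.0868] w 0.6455856859536641 F [-0.3  0.6 -2.2] top z-tcp 0.0109 slopes [-0.013 -0.003] n 823
0.86 ((664.884033203125, 200.5508270263672), 29.852527618408203)
```

Request:
{"fn": "carry_out", "kwargs": {
  "series": [
    [[0, 0, 0], [-0.001, -0.0339, 0], 0.3],
    [[0, 0, 0], [-0.001, -0.0339, 0], 0.3],
    [[0, 0, 0], [-0.001, -0.0339, 0], 0.3],
    [[0, 0, 0], [-0.001, -0.0339, 0], 0.3],
    [[0, 0, 0], [-0.001, -0.0339, 0], 0.3],
    [[0, 0, 0], [-0.001, -0.0339, 0], 0.3],
    [[0, 0, 0], [-0.001, -0.0339, 0], 0.3],
    [[0, 0, 0], [-0.001, -0.0339, 0], 0.3]
  ]
}}

```text
t: 16.85
tcp_pos: [0.6557, -0.0732, 0.084]
tool_rot: [[0.951, 0.311, -0.002], [0.311, -0.951, 0.0], [-0.002, -0.001, -1.0]]
force: [1.1, 0.1, -0.9]
grip_width: 0.642
gripper_force: 63.6
```

Request:
{"fn": "carry_out", "kwargs": {
  "series": [
    [[0, 0, 0], [0, 0, -0.02], 0.3],
    [[0, 0, 0], [0, 0, -0.02], 0.3],
    [[0, 0, 0], [0, 0, 0], 0.3],
    [[0, 0, 0], [0, 0, 0], 0.3],
    [[0, 0, 0], [0, 0, 0], 0.3]
  ]
}}

```text
t: 17.27
tcp_pos: [0.6568, -0.0706, 0.0456]
tool_rot: [[0.95, 0.312, -0.0], [0.312, -0.95, 0.001], [0.0, -0.001, -1.0]]
force: [0.2, 0.6, -0.6]
grip_width: 0.645
gripper_force: 63.7
```

Request:
{"fn": "carry_out", "kwargs": {
  "series": [
    [[0, 0, 0], [0.0005, 0, -0.006], 0.3],
    [[0, 0, 0], [0, 0, -0.005], 0.3],
    [[0, 0, 0], [0, 0, -0.003], 0.3],
    [[0, 0, 0], [0, 0, 0], 0.3],
    [[0, 0, 0], [0, 0, 0], 0.3],
    [[0, 0, 0], [0, 0, 0], 0.3]
  ]
}}

```text
t: 17.77
tcp_pos: [0.6572, -0.0713, 0.0311]
tool_rot: [[0.95, 0.311, 0.0], [0.311, -0.95, 0.0], [0.0, -0.0, -1.0]]
force: [0.5, 0.4, -0.3]
grip_width: 0.647
gripper_force: 63.8
```

Request:
{"fn": "carry_out", "kwargs": {
  "series": [
    [[0, 0, 0], [0, 0, -0.0008], 0.3],
    [[0, 0, 0], [0, 0, 0], 0.3],
    [[0, 0, 0], [0, 0, 0], 0.3]
  ]
}}

```text
t: 18.02
tcp_pos: [0.6573, -0.0713, 0.0311]
tool_rot: [[0.951, 0.311, 0.0], [0.311, -0.951, -0.0], [0.0, 0.0, -1.0]]
force: [-4.0, 1.1, 6.8]
grip_width: 0.641
gripper_force: 64.6
```

Seated with a contact force of 6.8 N, so I release and rise.

Request:
{"fn": "carry_out", "kwargs": {
  "series": [
    [[0, 0, 0], [0, 0, 0], 0.65],
    [[0, 0, 0], [0, 0, 0], 0.72],
    [[0, 0, 0], [0, 0, 0], 0.85],
    [[0, 0, 0], [0, 0, 0], 0.85],
    [[0, 0, 0], [0, 0, 0.02], 0.85],
    [[0, 0, 0], [0, 0, 0.035], 0.85],
    [[0, 0, 0], [0, 0, 0.005], 0.7],
    [[0, 0, 0], [0, 0, 0], 0.7]
  ]
}}

```text
t: 18.68
tcp_pos: [0.659, -0.0714, 0.0932]
tool_rot: [[0.951, 0.31, 0.005], [0.31, -0.951, -0.001], [0.004, 0.002, -1.0]]
force: [0.6, 0.3, -0.1]
grip_width: 0.695
gripper_force: 0.0
```

```bash
python3 - <<'E'
from w import *
P,p,D=wrist('w10.png',['cap_medium_mid','burner_medium'],.042)
Q=np.array([atdepth('wrist',(u,v),D[v,u],P) for u in range(230,410,3) for v in range(160,330,3) if D[v,u]>0])
c=[.657,-.071]
Q=Q[(abs(Q[:,2]-.042)<.008)&(np.hypot(Q[:,0]-c[0],Q[:,1]-c[1])<.027)]
A=np.c_[Q[:,:2]-c,np.ones(len(Q))];print(np.linalg.lstsq(A,Q[:,2],rcond=None)[0].round(4),len(Q))
E
```

```text
18.6833 [ 0.659  -0.0714  0.0932] 0.6954009518711788
cap_medium_mid 0.56 [656.  -70.8] 29.5 [655.9 -70.9] [56.2 58.3]
burner_medium 0.71 [665.4 -67.1] 50.4 [665.6 -67. ] [99.1 99.7]
[-0.017  -0.0039  0.042 ] 813
```

View pics/w10.png

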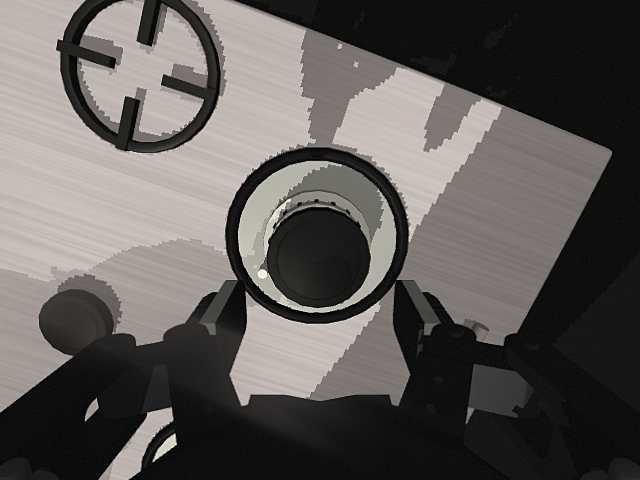

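The medium cap (318,258) sits flat on the medium burner, its top at z 0.042. Now the parked small cap.

Request:
{"fn": "carry_out", "kwargs": {
  "series": [
    [[0, 0, 0], [-0.0204, 0.0274, 0], 0.7],
    [[0, 0, 0], [-0.0204, 0.0274, 0], 0.7],
    [[0, 0, 0], [-0.0204, 0.0274, 0], 0.7],
    [[0, 0, 0], [-0.0204, 0.0274, 0], 0.7],
    [[0, 0, 0], [-0.0204, 0.0274, 0], 0.7],
    [[0, 0, 0], [0, 0, -0.01], 0.7],
    [[0, 0, 0], [0, 0, -0.01], 0.7],
    [[0, 0, 0], [0, 0, 0], 0.7]
  ]
}}

```text
t: 19.5
tcp_pos: [0.5536, 0.0645, 0.0674]
tool_rot: [[0.951, 0.31, -0.004], [0.31, -0.951, -0.001], [-0.004, -0.001, -1.0]]
force: [-0.3, -0.2, -0.5]
grip_width: 0.702
gripper_force: 0.0
```

Request:
{"fn": "carry_out", "kwargs": {
  "series": [
    [[0, 0, 0], [0, 0, 0], 0.7],
    [[0, 0, 0], [0, 0, 0], 0.7]
  ]
}}

```text
t: 19.67
tcp_pos: [0.5555, 0.0644, 0.0698]
tool_rot: [[0.951, 0.309, -0.001], [0.309, -0.951, 0.0], [-0.001, -0.0, -1.0]]
force: [0.3, -0.7, -0.3]
grip_width: 0.7
gripper_force: 0.0
```

```bash
python3 - <<'E'
from w import *
wrist('w11.png',['cap_small_mid'],.021)
print(manip.read_state()['tcp_pos'])
E
```

```text
19.6667 [0.5555 0.0644 0.0698] 0.699841171584687
cap_small_mid 0.94 [555.3  66.3] 23.5 [555.2  66.1] [44.7 46.3]
cap_small_mid 0.15 [575.9  44.1] 210.5 [585.3  57. ] [220.9 377.4]
[0.55569355 0.06478885 0.07033444]
```

Request:
{"fn": "carry_out", "kwargs": {
  "series": [
    [[0, 0, 0], [0, 0.0012, -0.02], 0.7],
    [[0, 0, 0], [0, 0, -0.02], 0.7],
    [[0, 0, 0], [0, 0, -0.012], 0.7],
    [[0, 0, 0], [0, 0, -0.008], 0.7],
    [[0, 0, 0], [0, 0, 0], 0.7],
    [[0, 0, 0], [0, 0, 0], 0.7],
    [[0, 0, 0], [0, 0, 0], 0.6]
  ]
}}

```text
t: 20.35
tcp_pos: [0.5558, 0.0669, 0.0112]
tool_rot: [[0.951, 0.31, 0.001], [0.31, -0.951, 0.0], [0.001, 0.0, -1.0]]
force: [0.4, 0.2, -0.1]
grip_width: 0.6
gripper_force: 0.0
```

Request:
{"fn": "carry_out", "kwargs": {
  "series": [
    [[0, 0, 0], [0, 0, 0], 0.52],
    [[0, 0, 0], [0, 0, 0], 0.4],
    [[0, 0, 0], [0, 0, 0], 0.2],
    [[0, 0, 0], [0, 0, 0], 0.2],
    [[0, 0, 0], [0, 0, 0], 0.2]
  ]
}}

```text
t: 20.77
tcp_pos: [0.556, 0.0668, 0.0119]
tool_rot: [[0.951, 0.31, 0.002], [0.31, -0.951, -0.0], [0.002, 0.001, -1.0]]
force: [-3.0, 0.0, 7.9]
grip_width: 0.502
gripper_force: 59.7
```

Request:
{"fn": "carry_out", "kwargs": {
  "series": [
    [[0, 0, 0], [0, 0, 0.003], 0.2],
    [[0, 0, 0], [0, 0, 0.006], 0.2],
    [[0, 0, 0], [0, 0, 0.015], 0.2],
    [[0, 0, 0], [0, 0, 0.025], 0.2],
    [[0, 0, 0], [0, 0, 0.025], 0.2],
    [[0, 0, 0], [0, 0, 0], 0.2],
    [[0, 0, 0], [0, 0, 0], 0.2]
  ]
}}

```text
t: 21.35
tcp_pos: [0.5564, 0.0669, 0.0863]
tool_rot: [[0.951, 0.31, 0.004], [0.31, -0.951, -0.0], [0.003, 0.001, -1.0]]
force: [0.1, -1.0, -1.9]
grip_width: 0.503
gripper_force: 61.0
```

```bash
sed -i "s/'cap_medium_mid','wrist'/'cap_small_mid','wrist'/" w.py; python3 - <<'E'
from w import *
held('w12.png',.02)
E
```

```text
t 21.35 tcp [0.5564 0.0669 0.0863] w 0.5034431566488584 F [ 0.1 -1.  -1.9] top z-tcp 0.009 slopes [-0.021 -0.007] n 497
```

Request:
{"fn": "carry_out", "kwargs": {
  "series": [
    [[0, 0, 0], [0.0215, 0.0266, 0], 0.2],
    [[0, 0, 0], [0.0215, 0.0266, 0], 0.2],
    [[0, 0, 0], [0.0215, 0.0266, 0], 0.2],
    [[0, 0, 0], [0.0215, 0.0266, 0], 0.2],
    [[0, 0, 0], [0.0215, 0.0266, 0], 0.2],
    [[0, 0, 0], [0, 0, -0.02], 0.2],
    [[0, 0, 0], [0, 0, -0.018], 0.2],
    [[0, 0, 0], [0, 0, 0], 0.2]
  ]
}}

```text
t: 22.12
tcp_pos: [0.6596, 0.1993, 0.0406]
tool_rot: [[0.95, 0.312, -0.008], [0.312, -0.95, -0.002], [-0.008, -0.0, -1.0]]
force: [0.6, -0.6, -1.9]
grip_width: 0.504
gripper_force: 61.1
```

Request:
{"fn": "carry_out", "kwargs": {
  "series": [
    [[0, 0, 0], [0, 0, 0], 0.2],
    [[0, 0, 0], [0, 0, 0], 0.2],
    [[0, 0, 0], [0, 0, 0], 0.2]
  ]
}}

```text
t: 22.37
tcp_pos: [0.6632, 0.1996, 0.0475]
tool_rot: [[0.951, 0.31, 0.001], [0.31, -0.951, 0.0], [0.001, 0.0, -1.0]]
force: [-0.7, -0.5, -0.7]
grip_width: 0.5
gripper_force: 61.1
```

Request:
{"fn": "carry_out", "kwargs": {
  "series": [
    [[0, 0, 0], [0.0005, 0, -0.006], 0.2],
    [[0, 0, 0], [0, 0, -0.005], 0.2],
    [[0, 0, 0], [0, 0, -0.003], 0.2],
    [[0, 0, 0], [0, 0, 0], 0.2],
    [[0, 0, 0], [0, 0, 0], 0.2],
    [[0, 0, 0], [0, 0, 0], 0.2]
  ]
}}

```text
t: 22.87
tcp_pos: [0.6633, 0.1994, 0.033]
tool_rot: [[0.951, 0.31, 0.0], [0.31, -0.951, -0.001], [0.0, 0.001, -1.0]]
force: [-2.5, -2.7, 6.9]
grip_width: 0.5
gripper_force: 61.7
```

In contact at the expected height, so I release, rise and check everything.

Request:
{"fn": "carry_out", "kwargs": {
  "series": [
    [[0, 0, 0], [0, 0, 0], 0.52],
    [[0, 0, 0], [0, 0, 0], 0.6],
    [[0, 0, 0], [0, 0, 0], 0.75],
    [[0, 0, 0], [0, 0, 0], 0.75],
    [[0, 0, 0], [0, 0, 0.02], 0.75],
    [[0, 0, 0], [0, 0, 0.035], 0.75],
    [[0, 0, 0], [0, 0, 0.01], 0.75],
    [[0, 0, 0], [0, 0, 0], 0.75]
  ]
}}

```text
t: 23.53
tcp_pos: [0.6651, 0.2009, 0.1013]
tool_rot: [[0.951, 0.311, 0.006], [0.311, -0.951, 0.002], [0.006, -0.0, -1.0]]
force: [0.6, 0.2, 0.5]
grip_width: 0.75
gripper_force: 0.0
```

```bash
python3 - <<'E'
from w import *
P,p,D=wrist('w13.png',['cap_small_mid','burner_small'],.042)
Q=np.array([atdepth('wrist',(u,v),D[v,u],P) for u in range(230,410,3) for v in range(160,330,3) if D[v,u]>0])
c=[.6635,.1995]
Q=Q[(abs(Q[:,2]-.042)<.008)&(np.hypot(Q[:,0]-c[0],Q[:,1]-c[1])<.021)]
A=np.c_[Q[:,:2]-c,np.ones(len(Q))];print(np.linalg.lstsq(A,Q[:,2],rcond=None)[0].round(4),len(Q))
save('side','side1.png')
cv2.imwrite('pics/fin.png',np.hstack([cv2.resize(cv2.imread('pics/w13.png'),(400,300)),cv2.resize(cv2.imread('pics/side1.png')[190:370,200:440],(400,300))]))
E
```

```text
23.5333 [0.6651 0.2009 0.1013] 0.7504526741684809
cap_small_mid 0.81 [662.3 199.7] 23.6 [662.1 199.9] [44.4 46.4]
burner_small 0.91 [671.7 203.1] 41.7 [671.8 203.1] [82.2 82.6]
[-0.0301  0.0014  0.0419] 457
```

View pics/fin.png

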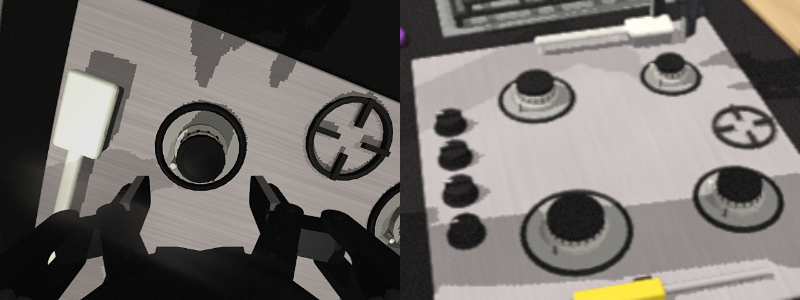

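The wrist view (left) shows the small cap flat on the small burner. The side view (right) shows all four caps in their seats and the bare steel empty. I hand in.

```bash
python3 -c "
from workcell import manip
print(manip.hand_in())"
```

```text
the job is handed in; nothing more can be done
None
```

The small, medium and large caps now sit flat on their own burners, the fourth cap was left alone, and the job was handed in at about 24 s on the clock (limit 96 s); the hand-in returned no verdict.

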